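# Line up the bamboo pipe blanks by length

### The arm

A 7-joint arm with a two-finger parallel gripper is mounted at the origin on the work surface. World frame = base frame: x ahead of the robot, y to its left, z up, the work surface at z = 0. Lengths are in m, angles in rad, forces in N, time in s.
With the tool pointing down it reaches from about 0.35 to 0.9 m from the base axis. Payload 7.2 kg.
Tool frame: the origin (TCP) lies between the finger pads; the fingertips stand 8 mm ahead of it and the grasp point (between the pads) lies 11 mm behind it (tips_ahead is the z of the fingertips in the tool frame, in m); z points along the fingers, y is the line along which they close (so a half turn about z gives the same grasp; the last joint's range is limited). The gripper opens to 88 mm and grips with 3 to 60 N. Pads are 20 mm wide; open, the fingers measure 115 mm over their backs; the gripper's body (75 mm by 178 mm) begins 61 mm behind the grasp point.
Start: joints at [-1.283, 0.411, -0.013, 1.596, 0.006, 1.134, -0.082], TCP at [0.218, 0.586, 0.231] pointing down, gripper open.
Joint ranges: [-2.95, 2.95], [-0.29, 1.99], [-1.47, 1.44], [0.14, 2.54], [-1.03, 4.17], [0.13, 1.85], [-2.86, 2.86]. Speed limits (rad/s): [2.39, 2.39, 3.01, 3.01, 3.14, 3.14, 3.14].

### API

Orientations are given as a unit quaternion [x, y, z, w].
In Python, from plant import read_state, get_image, camera_model, sign_off, tips_ahead gives the robot as it stands.
- The arm moves only by the tool jog_arm, never from a script. Its argument "motion" is a list of rows, each a list of 5 numbers: the shift along the tool's x, y, z in cm, then the turn about the tool's z in rad, then the closure, from 0 (fully open) to 1 (shut). A call has 1 to 8 rows; each row is the pose to reach, as a shift and turn from the pose commanded when the call began, along the tool's axes at that moment; what a row does not reach only later rows make up. A row lasts 1/10 s, in which the tool goes at most 50 mm and 8.59 degrees, less where a joint would pass 70% of its speed; a pose out of reach is approached as far as the arm can. A call with a gripper value outside its range is refused whole. The fingers move at their own pace and stop on an object; "force" is the grip in N (left out, the last holds). Time passes only in rows, so rows that repeat a pose let the fingers close. It gives the time, the measured TCP pose, the force, the opening and the grip force at its end, in the units of the state.
- read_state(): the state, without advancing time (a new reading comes with each control period).
- get_image(name): name is "side" or "top" or "wrist"; returns (picture, depth): 420x560x3 uint8, red, green, blue; 420x560 float32, m along the optical axis (not along the pixel's ray), 0 where there is no reading.
- camera_model(name): a dict with "vfov" (degrees; the focal length in pixels is half the picture's height over the tangent of half this angle, whatever the lens; pixels are square), "cx", "cy" (the principal point, pixels), "pose" (4x4, takes a point from camera to world coordinates). Camera axes: x right, y down, z forward; pixel columns grow to the right and rows downward; lengths in m; the calibration is good to about 2 mm. A picture is of the moment at which its call begins: read the wrist's pose just before it. camera_model takes no time and is no camera call; for the wrist camera it gives the pose at the moment of the call.
- sign_off(): hands the job in; it is judged then, once.
The state is a dict: "time": time; "q": joint angles; "joint_velocities": joint speeds; "effort": joint torques, N m; "tool_pos": TCP position; "tool_rot": TCP orientation; "wrist_force": force on the tool from outside, world axes, zero at the start; "wrist_torque": the same for the moment, N m; "gripper_width": finger opening in m; "grasp_force": force on a finger pad.
Only numpy, scipy, OpenCV 4.12 (cv2) and the standard library are available. Lean on these libraries where they do the work, as an engineer would, in place of code of your own. Each camera call takes 0.05 s, during which the arm holds its last target. There are 200 camera calls.

### The job

Stand the four loose bamboo pipe blanks upright on the four cork pads of the plywood board, one centred on each pad, in order of length: the shortest on the pad next to the dark wooden knob, then each longer one in turn to the longest at the other end. Leave the glue bottle standing.

Things in the scene. Friction and masses are not known exactly. Their poses are not given: they have to be found in the camera images.
- pipe1_mid (a point): the shortest of four loose bamboo pipe blanks: a straight round honey-coloured tube standing upright, 48 mm tall, 28 mm across, its top end stopped by a dark disc 6 mm below the rim (no open bore to grip in). The point is its centre, half-way up (24 mm above its foot); z points to its stopped top end. It weighs under 100 g.
- pipe2_mid (a point): the second shortest of four loose bamboo pipe blanks: a straight round honey-coloured tube standing upright, 64 mm tall, 32 mm across, its top end stopped by a dark disc 6 mm below the rim (no open bore to grip in). The point is its centre, half-way up (32 mm above its foot); z points to its stopped top end. It weighs under 100 g.
- pipe3_mid (a point): the second longest of four loose bamboo pipe blanks: a straight round honey-coloured tube standing upright, 80 mm tall, 36 mm across, its top end stopped by a dark disc 6 mm below the rim (no open bore to grip in). The point is its centre, half-way up (40 mm above its foot); z points to its stopped top end. It weighs under 100 g.
- pipe4_mid (a point): the longest of four loose bamboo pipe blanks: a straight round honey-coloured tube standing upright, 96 mm tall, 40 mm across, its top end stopped by a dark disc 6 mm below the rim (no open bore to grip in). The point is its centre, half-way up (48 mm above its foot); z points to its stopped top end. It weighs under 100 g.
- pad1: one of four like round brown cork pads, fixed in one straight row along the board, 85 mm from centre to centre: 52 mm across, 3 mm thick, its top 15 mm above the bench. Origin: centre of its underside, z up. The number in its name does not tell its place in the row.
- pad2: one of four like round brown cork pads, fixed in one straight row along the board, 85 mm from centre to centre: 52 mm across, 3 mm thick, its top 15 mm above the bench. Origin: centre of its underside, z up. The number in its name does not tell its place in the row.
- pad3: one of four like round brown cork pads, fixed in one straight row along the board, 85 mm from centre to centre: 52 mm across, 3 mm thick, its top 15 mm above the bench. Origin: centre of its underside, z up. The number in its name does not tell its place in the row.
- pad4: one of four like round brown cork pads, fixed in one straight row along the board, 85 mm from centre to centre: 52 mm across, 3 mm thick, its top 15 mm above the bench. Origin: centre of its underside, z up. The number in its name does not tell its place in the row.
- knob: dark turned wooden knob, 34 mm across and 40 mm high, fixed on the board in line with the pads at one end of the row (either end), 80 mm from the centre of the nearest pad; its top is 52 mm above the bench. It marks the end where the shortest pipe belongs. The board (plywood, 460 x 76 x 12 mm, lying flat) has only a small flat brass disc at its other end. Origin: centre of the knob's underside, z up.
- glue: bystander: a white glue bottle with a red cap, loose, standing on the bench beyond one end of the work, 48 mm across, 115 mm tall. Origin: centre of its underside, z up. There are also a blue mug, 80 mm tall, on the bench beyond the right end (y about -0.42) and a screwdriver lying beyond the board; neither is in the way.
There are look-alikes about, which are no part of the job. Leave any blue look-alike of the part that bears pipe1_mid alone. Leave any purple look-alike of the part that bears pipe4_mid alone.

How it is judged:
By the outcome, as a careful person would: the job done as asked, in the order asked, and still so for the second after the job is handed in, with the robot touching nothing.
It also fails if it takes over 125 s, if anything falls off the work surface, if the arm or the gripper's body presses on something with over 40 N, if the wrist force passes 120 N, or if a joint passes its speed limit or range.

## Working session

There is one attempt and no reset: what is moved stays moved. The work goes in short steps, Python scripts to look and compute and a tool call to move; the robot and the scene stay as the last step left them, time stands still between calls to the robot, and variables do not carry over. Pictures are saved under pics/ and viewed, at most 14 in all, crops included, and the job is handed in when it is done.

Besides the shell and the picture viewer there is one more tool, called after "Request:" in YAML: its name, and indented under it one key for each argument. jog_arm: Moves the arm, as the interface text tells. Its arguments: {"type":"object","properties":{"motion":{"type":"array","items":{"type":"array","items":{"type":"number"}}},"force":{"type":"number"}},"required":["motion"]}

```bash
ls; mkdir -p pics; python3 - <<'E'
from plant import *
import cv2,numpy as np
s=read_state();print(s['time'],s['tool_pos'],s['tool_rot'],s['gripper_width'],tips_ahead)
for n in('side','top'):
    p,d=get_image(n);cv2.imwrite(f'pics/{n}0.png',p[:,:,::-1]);np.save(n+'.npy',d);m=camera_model(n);print(n,m)
E
```

```text
pics
0.0 [0.21755287 0.58540057 0.22981066] [ 1.76919625e-01  9.84224982e-01 -7.90098895e-04 -8.74465730e-05] 0.08833079319761795 0.008
side {'vfov': 56.86836879777372, 'cx': 280.1679263410345, 'cy': 204.25531467871667, 'pose': array([[ 0.88560396, -0.29566411,  0.35817364,  0.21279877],
       [-0.46431611, -0.54572787,  0.69756121, -0.61012271],
       [-0.01077847, -0.78406876, -0.62058037,  0.65545337],
       [ 0.        ,  0.        ,  0.        ,  1.        ]])}
top {'vfov': 55.32114799669879, 'cx': 283.8688551355898, 'cy': 201.48716259734468, 'pose': array([[-0.02747928, -0.9968688 ,  0.07414498,  0.48317242],
       [-0.99952555,  0.02636859, -0.01591771,  0.05511696],
       [ 0.01391277, -0.07454721, -0.99712043,  0.84954917],
       [ 0.        ,  0.        ,  0.        ,  1.        ]])}
```

View pics/top0.png

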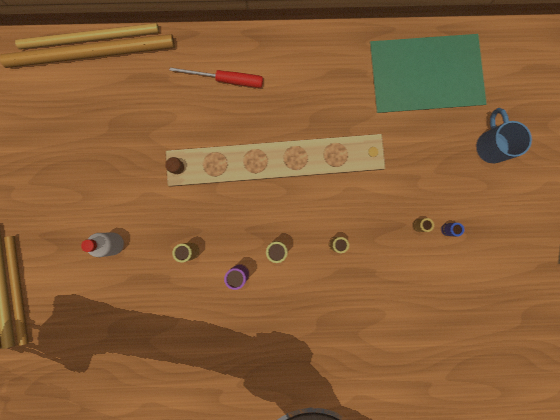

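View pics/side0.png

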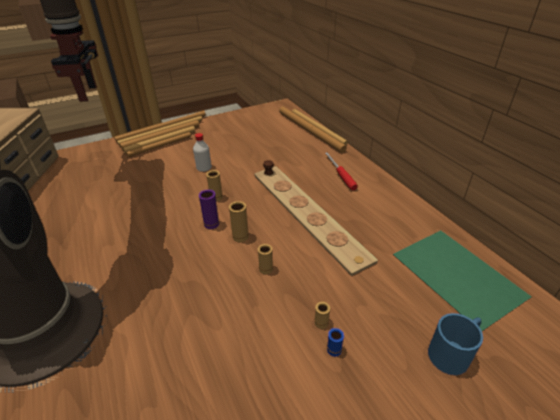

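The top view shows the knob at (175,165), pads at (215,164), (256,161), (296,158) and (335,155), and the brass disc at (373,152). Four honey-coloured pipe rims are at (182,253), (277,252), (341,245) and (427,225). The purple look-alike is at (236,279), the blue one at (453,229), and the glue bottle at (100,244). The side view agrees.

```bash
cat > h.py <<'E'
from plant import *
import cv2,numpy as np
from scipy.spatial.transform import Rotation as R
def K(m): return 210/np.tan(np.radians(m['vfov']/2))
def plane(m,uv,z):
    uv=np.atleast_2d(uv).astype(float);T=m['pose'];f=K(m)
    d=np.c_[(uv[:,0]-m['cx'])/f,(uv[:,1]-m['cy'])/f,np.ones(len(uv))]@T[:3,:3].T
    return T[:3,3]+d*((z-T[2,3])/d[:,2])[:,None]
def cloud(m,d):
    v,u=np.indices(d.shape);f=K(m)
    P=np.stack([(u-m['cx'])/f*d,(v-m['cy'])/f*d,d],-1)
    return P@m['pose'][:3,:3].T+m['pose'][:3,3]
def togo(tgt,yaw=None):
    """shift in tool axes cm from current pose to TCP target"""
    s=read_state();r=R.from_quat(s['tool_rot']).as_matrix()
    print('tool cm',np.round(r.T@(np.array(tgt)-s['tool_pos'])*100,2),'yaw of tool x',np.round(np.arctan2(r[1,0],r[0,0]),3),'t',s['time'])
E
python3 - <<'E'
from h import *
m=camera_model('top');d=np.load('top.npy');P=cloud(m,d)
img=cv2.imread('pics/top0.png')
print('bench z',np.median(P[300:,400:,2]),np.std(P[300:400,400:500,2]))
n,l,st,c=cv2.connectedComponentsWithStats(((P[...,2]>.03)&(d>0)).astype('uint8'))
for i in range(1,n):
    if 40<st[i,4]<5000:
        z=P[l==i];top=np.percentile(z[:,2],92);mk=((l==i)&(P[...,2]>top-.005)).astype('uint8')
        cs=max(cv2.findContours(mk,0,2)[0],key=cv2.contourArea)
        (u,v),r=cv2.minEnclosingCircle(cs)
        w=plane(m,[u,v],top)[0]
        print(np.round(c[i]),st[i,4],'top',round(top,3),'uv',round(u),round(v),'xyz',np.round(w,4),'diam',2*r*(.8495-top)/K(m))
hsv=cv2.cvtColor(img,40)
pads=[]
for u,v in[(215,164),(256,161),(296,158),(335,155)]:
    a=hsv[v-20:v+21,u-20:u+21]; mk=((a[...,0]<14)&(a[...,1]>60)).astype('uint8')
    mk=cv2.morphologyEx(mk,cv2.MORPH_OPEN,np.ones((3,3)))
    yy,xx=np.indices(mk.shape);mk[(xx-20)**2+(yy-20)**2>17**2]=0
    cs=max(cv2.findContours(mk,0,2)[0],key=cv2.contourArea);(x,y),r=cv2.minEnclosingCircle(cs);M=cv2.moments(cs)
    x,y=M['m10']/M['m00'],M['m01']/M['m00']
    w=plane(m,[u-20+x,v-20+y],.015)[0];pads.append(w);print('pad',w,r,M['m00'])
print(np.linalg.norm(np.diff(pads,axis=0),axis=1))
togo(read_state()['tool_pos'])
print(R.from_quat(read_state()['tool_rot']).as_matrix().round(3))
E
```

```text
bench z 0.0006682085359214218 0.05620577894699321
[506. 138.] 1310 top 0.081 uv 512 138 xyz [ 0.6524 -0.4082  0.0809] diam 0.07292642227025604
[173. 165.] 213 top 0.053 uv 172 164 xyz [0.6234 0.2639 0.0533] diam 0.02878822751851412
[425. 225.] 189 top 0.05 uv 426 225 xyz [ 0.4883 -0.241   0.0498] diam 0.02835312862024677
[455. 229.] 196 top 0.05 uv 456 229 xyz [ 0.4783 -0.3011  0.0499] diam 0.028648230381438405
[100. 244.] 714 top 0.115 uv 87 246 xyz [0.4673 0.4016 0.1151] diam 0.024743645737991163
[339. 244.] 237 top 0.066 uv 340 245 xyz [ 0.4544 -0.0645  0.0657] diam 0.03194946156365363
[276. 252.] 368 top 0.097 uv 276 252 xyz [0.4451 0.0606 0.0974] diam 0.04024915351299856
[184. 252.] 368 top 0.081 uv 181 253 xyz [0.4483 0.2405 0.0808] diam 0.03653821680909098
[235. 277.] 440 top 0.097 uv 234 279 xyz [0.3985 0.1389 0.0974] diam 0.04080914496766091Traceback (most recent call last):
  File "<stdin>", line 19, in <module>
ValueError: max() iterable argument is empty
```

```bash
python3 - <<'E'
from h import *
m=camera_model('top')
img=cv2.imread('pics/top0.png');hsv=cv2.cvtColor(img,40)
print(hsv[158,296],hsv[168,302],hsv[158,316],hsv[163,276])
lab=cv2.cvtColor(img,cv2.COLOR_BGR2LAB)[...,1]
pads=[]
for u,v in[(215,164),(256,161),(296,158),(335,155)]:
    a=cv2.GaussianBlur(lab,(3,3),0)[v-18:v+19,u-18:u+19]
    t,mk=cv2.threshold(a,0,255,cv2.THRESH_OTSU)
    yy,xx=np.indices(mk.shape);mk[(xx-18)**2+(yy-18)**2>16**2]=0
    cs=max(cv2.findContours(mk,0,2)[0],key=cv2.contourArea);h=cv2.convexHull(cs);M=cv2.moments(h)
    w=plane(m,[u-18+M['m10']/M['m00'],v-18+M['m01']/M['m00']],.015)[0];pads.append(w);print('pad',w,2*np.sqrt(M['m00']/np.pi)*.83/K(m))
pads=np.array(pads);print(np.linalg.norm(np.diff(pads,axis=0),axis=1))
k=np.arange(4);fx=np.polyfit(k,pads[:,:2],1);print('fit',np.round([fx[1]+i*fx[0] for i in k],4),fx[0])
print(read_state()['time'],R.from_quat(read_state()['tool_rot']).as_matrix().round(3))
E
```

```text
[ 15 130 165] [ 20 100 168] [ 19  99 172] [ 20 101 172]
pad [0.62891558 0.18449111 0.015     ] 0.04961395083309099
pad [0.63331714 0.09976886 0.015     ] 0.05029755912055359
pad [0.63762718 0.01519563 0.015     ] 0.05002523682101563
pad [ 0.64208498 -0.06956303  0.015     ] 0.049032354979604134
[0.08483651 0.08468298 0.0848758 ]
fit [[ 0.6289  0.1845]
 [ 0.6333  0.0998]
 [ 0.6377  0.0151]
 [ 0.6421 -0.0695]] [ 0.00438182 -0.08467356]
0.1 [[-0.937  0.348 -0.   ]
 [ 0.348  0.937 -0.001]
 [-0.    -0.001 -1.   ]]
```

Request:
jog_arm:
  motion:
    - [-54,-68,5,1.215,0]
    - [-54,-68,5,1.215,0]
    - [-54,-68,5,1.215,0]
    - [-54,-68,5,1.215,0]
    - [-54,-68,5,1.215,0]
    - [-54,-68,5,1.215,0]
    - [-54,-68,5,1.215,0]
    - [-54,-68,5,1.215,0]
  force: 15

```text
time: 0.9
tool_pos: [0.3416, 0.2042, 0.2075]
tool_rot: [0.704, 0.71, 0.0, -0.0]
wrist_force: [1.6, -0.4, -0.5]
gripper_width: 0.0875
grasp_force: 0.0
```

Request:
jog_arm:
  motion:
    - [-44.5,14.6,4,0.01,0]
    - [-44.5,14.6,4,0.01,0]
    - [-44.5,14.6,4,0.01,0]
    - [-44.5,14.6,4,0.01,0]
    - [-44.5,14.6,4,0.01,0]
    - [-44.5,14.6,4,0.01,0]
    - [-44.5,14.6,4,0.01,0]
    - [-44.5,14.6,4,0.01,0]

```text
time: 1.7
tool_pos: [0.4718, -0.1723, 0.1733]
tool_rot: [0.705, 0.709, 0.0, -0.0]
wrist_force: [0.9, 0.6, 0.5]
gripper_width: 0.0875
grasp_force: 0.0
```

Request:
jog_arm:
  motion:
    - [-5,1.5,0,0,0]
    - [-5,1.5,0,0,0]
    - [-5,1.5,0,0,0]
    - [-5,1.5,0,0,0]

```text
time: 2.1
tool_pos: [0.4864, -0.2191, 0.1732]
tool_rot: [0.705, 0.709, 0.0, -0.001]
wrist_force: [0.3, 0.0, 0.2]
gripper_width: 0.0876
grasp_force: 0.0
```

```bash
python3 - <<'E'
from h import *
togo([.4883,-.241,.16])
p,d=get_image('wrist');m=camera_model('wrist');print(m['pose'].round(3))
cv2.imwrite('pics/w1.png',p[:,:,::-1])
P=cloud(m,d)
n,l,st,c=cv2.connectedComponentsWithStats(((P[...,2]>.03)&(P[...,2]<.12)&(d>0)).astype('uint8'))
for i in range(1,n):
    if st[i,4]>100:
        top=np.percentile(P[l==i][:,2],90);mk=((l==i)&(P[...,2]>top-.004)).astype('uint8')
        (u,v),r=cv2.minEnclosingCircle(max(cv2.findContours(mk,0,2)[0],key=cv2.contourArea))
        print(st[i],top,u,v,r,plane(m,[u,v],top))
E
```

```text
tool cm [-2.19  0.18  1.32] yaw of tool x 1.577 t 2.1
[[ 1.     0.006  0.     0.486]
 [ 0.006 -0.971 -0.241 -0.154]
 [-0.001  0.241 -0.971  0.327]
 [ 0.     0.     0.     1.   ]]
[ 228    6   42   55 1713] 0.0643072757188382 249.0 28.0 22.561126708984375 [[ 0.45489489 -0.06585386  0.06430728]]
[275 214  28  31 654] 0.04826834897703511 288.5 230.73077392578125 13.689489364624023 [[ 0.48825839 -0.24232111  0.04826835]]
[265 267  26  20 432] 0.04810643690388159 277.5 283.0 12.855060577392578 [[ 0.47706066 -0.30033673  0.04810644]]
```

Request:
jog_arm:
  motion:
    - [-2.2,0.2,5,0.007,0]
    - [-2.2,0.2,10,0.007,0]
    - [-2.2,0.2,13,0.007,0]
    - [-2.2,0.2,15.4,0.007,0]
    - [-2.2,0.2,15.4,0.007,0]
    - [-2.2,0.2,15.4,0.007,0]

```text
time: 2.75
tool_pos: [0.4892, -0.2414, 0.0202]
tool_rot: [0.707, 0.707, 0.0, -0.0]
wrist_force: [1.3, -0.5, 0.6]
gripper_width: 0.0876
grasp_force: 0.0
```

Request:
jog_arm:
  motion:
    - [0,0,0.1,0,1]
    - [0,0,0.1,0,1]
    - [0,0,0.1,0,1]
    - [0,0,0.1,0,1]
    - [0,0,0.1,0,1]
    - [0,0,0.1,0,1]
    - [0,0,0.1,0,1]
    - [0,0,0.1,0,1]

```text
time: 3.55
tool_pos: [0.4888, -0.2425, 0.0185]
tool_rot: [0.708, 0.706, -0.0, -0.0]
wrist_force: [-0.6, -0.1, 0.1]
gripper_width: 0.0277
grasp_force: 15.1
```

Request:
jog_arm:
  motion:
    - [0,0,-4,0,1]
    - [0,0,-9,0,1]
    - [5,1.5,-13,0,1]
    - [42.7,14,-13,0,1]
    - [42.7,14,-13,0,1]
    - [42.7,14,-13,0,1]
    - [42.7,14,-13,0,1]
    - [42.7,14,-13,0,1]

```text
time: 4.35
tool_pos: [0.5795, 0.0347, 0.1451]
tool_rot: [0.708, 0.706, 0.0, -0.0]
wrist_force: [1.0, -0.7, -0.6]
gripper_width: 0.028
grasp_force: 15.0
```

```bash
python3 -c "
from h import *
togo([.6289,.184,.15])"
```

```text
tool cm [14.94  4.91 -0.49] yaw of tool x 1.569 t 4.35
```

Request:
jog_arm:
  motion:
    - [14.9,4.9,0,0,1]
    - [14.9,4.9,0,0,1]
    - [14.9,4.9,0,0,1]
    - [14.9,4.9,1,0,1]
    - [14.9,4.9,3,0,1]
    - [14.9,4.9,5,0,1]
    - [14.9,4.9,5,0,1]

```text
time: 5.05
tool_pos: [0.6265, 0.1809, 0.0919]
tool_rot: [0.708, 0.706, -0.002, -0.001]
wrist_force: [-0.4, 0.9, -0.6]
gripper_width: 0.0275
grasp_force: 15.0
```

```bash
python3 - <<'E'
from h import *
togo([.6289,.184,.036])
p,d=get_image('wrist');m=camera_model('wrist');cv2.imwrite('pics/w2.png',p[:,:,::-1])
q=plane(m,[[0,0]],.015)
T=m['pose']
for X in [(.6289,.1845,.015),(.6333,.0998,.015)]:
    c=T[:3,:3].T@(np.array(X)-T[:3,3]);print(m['cx']+K(m)*c[0]/c[2],m['cy']+K(m)*c[1]/c[2])
E
```

```text
tool cm [0.32 0.27 5.59] yaw of tool x 1.569 t 5.05
288.87075803324905 216.0469973073989
293.8933021103016 306.87120946470833
```

View pics/w2.png

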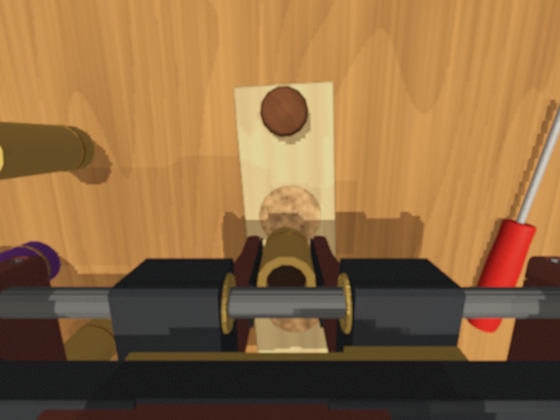

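The wrist view shows the held pipe 1 at (288,255), upright. The pad centre is at about (290,216), which matches the predicted (289,216), so I'm lowering it.

Request:
jog_arm:
  motion:
    - [0.3,0.25,0,0,1]
    - [0.3,0.25,2,0,1]
    - [0.3,0.25,4,0,1]
    - [0.3,0.25,5,0,1]
    - [0.3,0.25,5.3,0,1]
    - [0.3,0.25,5.3,0,1]
    - [0.3,0.25,5.3,0,1]

```text
time: 5.8
tool_pos: [0.6318, 0.1846, 0.0429]
tool_rot: [0.708, 0.706, 0.001, 0.0]
wrist_force: [0.1, -0.3, -0.6]
gripper_width: 0.0277
grasp_force: 15.0
```

Request:
jog_arm:
  motion:
    - [0,-0.25,0,0,1]
    - [0,-0.25,0,0,1]
    - [0,-0.25,0,0,1]
    - [0,-0.25,0,0,1]

```text
time: 6.2
tool_pos: [0.6286, 0.1846, 0.0421]
tool_rot: [0.708, 0.706, 0.0, 0.0]
wrist_force: [0.7, -0.5, -0.3]
gripper_width: 0.0275
grasp_force: 15.0
```

```bash
cat >> h.py <<'E'
def heldtop(n='top',zt=.1,ref=None,name=None):
    pass
E
python3 - <<'E'
from h import *
for i in range(4):
    togo([.6289,.1842,.0335]); get_image('wrist')
E
```

```text
tool cm [-0.04  0.03  0.86] yaw of tool x 1.569 t 6.2
tool cm [-0.04  0.03  0.85] yaw of tool x 1.569 t 6.25
tool cm [-0.04  0.03  0.85] yaw of tool x 1.569 t 6.3
tool cm [-0.03  0.03  0.84] yaw of tool x 1.569 t 6.35
```

Settled. I'll lower it, open the gripper and retreat.

Request:
jog_arm:
  motion:
    - [0,0,0.4,0,1]
    - [0,0,0.8,0,1]
    - [0,0,0.8,0,1]
    - [0,0,0.8,0,1]
    - [0,0,0.8,0,1]

```text
time: 6.9
tool_pos: [0.6284, 0.1845, 0.0337]
tool_rot: [0.708, 0.706, -0.0, -0.0]
wrist_force: [-0.4, 0.1, -0.0]
gripper_width: 0.0278
grasp_force: 15.0
```

Request:
jog_arm:
  motion:
    - [0,0,0,0,0.4]
    - [0,0,0,0,0.2]
    - [0,0,0,0,0]
    - [0,0,0,0,0]
    - [0,0,-2,0,0]
    - [0,0,-6,0,0]
    - [0,0,-10,0,0]
    - [0,0,-12,0,0]

```text
time: 7.7
tool_pos: [0.63, 0.1845, 0.1575]
tool_rot: [0.708, 0.706, 0.002, 0.001]
wrist_force: [0.3, -0.0, 0.3]
gripper_width: 0.0864
grasp_force: 0.0
```

Request:
jog_arm:
  motion:
    - [-25,-17.5,0,0,0]
    - [-25,-17.5,0,0,0]
    - [-25,-17.5,0,0,0]
    - [-25,-17.5,0,0,0]
    - [-25,-17.5,0,0,0]
    - [-25,-17.5,0,0,0]
    - [-25,-17.5,0,0,0]
    - [-25,-17.5,0,0,0]

```text
time: 8.5
tool_pos: [0.4527, -0.066, 0.1543]
tool_rot: [0.709, 0.705, 0.001, -0.0]
wrist_force: [0.8, 1.2, -0.4]
gripper_width: 0.0879
grasp_force: 0.0
```

```bash
cat > look.py <<'E'
from h import *
import sys
tg=[float(a) for a in sys.argv[1:4]]
p,d=get_image('top');m=camera_model('top');P=cloud(m,d)
n,l,st,c=cv2.connectedComponentsWithStats(((P[...,2]>.03)&(P[...,2]<.12)&(d>0)).astype('uint8'))
for i in range(1,n):
    if 100<st[i,4]<600:
        top=np.percentile(P[l==i][:,2],92);mk=((l==i)&(P[...,2]>top-.005)).astype('uint8')
        (u,v),r=cv2.minEnclosingCircle(max(cv2.findContours(mk,0,2)[0],key=cv2.contourArea))
        print('top%.3f'%top,plane(m,[u,v],top)[0].round(4),'d%.3f'%(2*r*(.85-top)/K(m)))
togo(tg)
E
python3 look.py .4546 -.065 .031
```

```text
top0.064 [0.6274 0.1842 0.0643] d0.028
top0.052 [0.623  0.2641 0.0525] d0.029
top0.065 [ 0.4545 -0.0617  0.0653] d0.030
top0.097 [0.4451 0.0606 0.0975] d0.040
top0.081 [0.4478 0.2401 0.081 ] d0.037
top0.097 [0.3984 0.1389 0.097 ] d0.041
tool cm [-0.03  0.08 12.33] yaw of tool x 1.568 t 8.55
```

Request:
jog_arm:
  motion:
    - [0.1,0.1,4,0,0]
    - [0.1,0.1,8,0,0]
    - [0.1,0.1,11,0,0]
    - [0.1,0.1,12.2,0,0]
    - [0.1,0.1,12.2,0,0]
    - [0.1,0.1,12.2,0,0]
    - [0.1,0.1,12.2,0,0]

```text
time: 9.25
tool_pos: [0.4553, -0.0639, 0.0331]
tool_rot: [0.708, 0.707, 0.001, 0.001]
wrist_force: [0.7, -0.2, 0.2]
gripper_width: 0.0875
grasp_force: 0.0
```

Request:
jog_arm:
  motion:
    - [0,0,0,0,1]
    - [0,0,0,0,1]
    - [0,0,0,0,1]
    - [0,0,0,0,1]
    - [0,0,0,0,1]
    - [0,0,0,0,1]
    - [0,0,0,0,1]

```text
time: 9.95
tool_pos: [0.4541, -0.0641, 0.0318]
tool_rot: [0.708, 0.706, -0.0, -0.0]
wrist_force: [0.1, -0.3, 0.2]
gripper_width: 0.0353
grasp_force: 0.0
```

Request:
jog_arm:
  motion:
    - [0,0,0,0,1]
    - [0,0,0,0,1]
    - [0,0,0,0,1]
    - [0,0,-4,0,1]
    - [0,0,-8,0,1]
    - [1,2,-11,0,1]
    - [6,7,-11,0,1]
    - [11,12,-11,0,1]

```text
time: 10.75
tool_pos: [0.5466, 0.0174, 0.1436]
tool_rot: [0.708, 0.706, 0.002, 0.0]
wrist_force: [0.8, -0.3, 0.3]
gripper_width: 0.0318
grasp_force: 15.0
```

Request:
jog_arm:
  motion:
    - [5.5,6,0,0,1]
    - [5.5,6,0,0,1]
    - [5.5,6,0,0,1]
    - [5.5,6,2,0,1]
    - [5.5,6,5,0,1]
    - [5.5,6,8,0,1]
    - [5.5,6,8,0,1]
    - [5.5,6,8,0,1]

```text
time: 11.55
tool_pos: [0.6046, 0.0703, 0.0622]
tool_rot: [0.708, 0.706, -0.001, -0.0]
wrist_force: [0.5, -0.1, -0.5]
gripper_width: 0.0317
grasp_force: 15.0
```

```bash
python3 -c "
from h import *
togo([.6335,.1005,.0468])"
```

```text
tool cm [3.03 2.88 1.53] yaw of tool x 1.568 t 11.55
```

Request:
jog_arm:
  motion:
    - [3.0,2.9,-0.5,0,1]
    - [3.0,2.9,-0.5,0,1]
    - [3.0,2.9,0,0,1]
    - [3.0,2.9,0.7,0,1]
    - [3.0,2.9,0.7,0,1]
    - [3.0,2.9,0.7,0,1]
    - [3.0,2.9,0.7,0,1]
    - [3.0,2.9,0.7,0,1]

```text
time: 12.35
tool_pos: [0.6341, 0.101, 0.0551]
tool_rot: [0.708, 0.706, 0.0, 0.0]
wrist_force: [0.1, 0.6, -0.1]
gripper_width: 0.0318
grasp_force: 15.0
```

```bash
python3 -c "
from h import *
togo([.6335,.1005,.0468])"
```

```text
tool cm [-0.05 -0.06  0.83] yaw of tool x 1.568 t 12.35
```

Request:
jog_arm:
  motion:
    - [-0.05,-0.05,0.5,0,1]
    - [-0.05,-0.05,0.8,0,1]
    - [-0.05,-0.05,0.8,0,1]
    - [-0.05,-0.05,0.8,0,1]
    - [-0.05,-0.05,0.8,0,1]

```text
time: 12.85
tool_pos: [0.6335, 0.1008, 0.0467]
tool_rot: [0.708, 0.706, -0.0, -0.0]
wrist_force: [-0.1, -0.4, -0.7]
gripper_width: 0.0316
grasp_force: 15.0
```

Request:
jog_arm:
  motion:
    - [0,0,0,0,0.4]
    - [0,0,0,0,0.2]
    - [0,0,0,0,0]
    - [0,0,0,0,0]
    - [0,0,-2,0,0]
    - [0,0,-6,0,0]
    - [0,0,-10,0,0]
    - [0,0,-12,0,0]

```text
time: 13.65
tool_pos: [0.635, 0.1005, 0.1704]
tool_rot: [0.708, 0.706, 0.002, 0.001]
wrist_force: [-0.1, -0.4, -0.1]
gripper_width: 0.0876
grasp_force: 0.0
```

Request:
jog_arm:
  motion:
    - [14,-18.5,0,0,0]
    - [14,-18.5,0,0,0]
    - [14,-18.5,0,0,0]
    - [14,-18.5,0,0,0]
    - [14,-18.5,0,0,0]
    - [14,-18.5,0,0,0]
    - [14,-18.5,0,0,0]

```text
time: 14.35
tool_pos: [0.4488, 0.2417, 0.1672]
tool_rot: [0.707, 0.707, 0.0, -0.0]
wrist_force: [0.8, 0.3, 0.0]
gripper_width: 0.0878
grasp_force: 0.0
```

```bash
python3 look.py .448 .2405 .044
```

```text
top0.080 [0.6325 0.1    0.0804] d0.031
top0.065 [0.6275 0.1842 0.0645] d0.028
top0.053 [0.6233 0.2636 0.0526] d0.029
top0.050 [ 0.4784 -0.301   0.0499] d0.029
top0.098 [0.4451 0.0606 0.0975] d0.040
top0.081 [0.4476 0.2401 0.081 ] d0.037
top0.097 [0.3985 0.1389 0.0972] d0.041
tool cm [-0.04 -0.17 12.32] yaw of tool x 1.569 t 14.4
```

Both placed pipes are within about 1.5 mm of their pad centres. Next is pipe 3.

Request:
jog_arm:
  motion:
    - [-0.1,-0.1,4,0,0]
    - [-0.1,-0.1,8,0,0]
    - [-0.1,-0.1,11,0,0]
    - [-0.1,-0.1,12.2,0,0]
    - [-0.1,-0.1,12.2,0,0]
    - [-0.1,-0.1,12.2,0,0]
    - [-0.1,-0.1,12.2,0,0]

```text
time: 15.1
tool_pos: [0.4492, 0.2403, 0.0463]
tool_rot: [0.708, 0.706, 0.001, 0.0]
wrist_force: [0.0, 0.8, 0.1]
gripper_width: 0.0881
grasp_force: 0.0
```

Request:
jog_arm:
  motion:
    - [0,0,0,0,1]
    - [0,0,0,0,1]
    - [0,0,0,0,1]
    - [0,0,0,0,1]
    - [0,0,0,0,1]
    - [0,0,0,0,1]
    - [0,0,0,0,1]
    - [0,0,0,0,1]

```text
time: 15.9
tool_pos: [0.4479, 0.2401, 0.0448]
tool_rot: [0.708, 0.706, -0.0, 0.0]
wrist_force: [0.3, 0.5, 0.0]
gripper_width: 0.0357
grasp_force: 15.0
```

Request:
jog_arm:
  motion:
    - [0,0,-4,0,1]
    - [0,0,-9,0,1]
    - [0,0,-13,0,1]
    - [-3.5,3,-13,0,1]
    - [-7,6,-13,0,1]
    - [-10,9,-13,0,1]
    - [-13,12,-13,0,1]
    - [-16,15,-13,0,1]

```text
time: 16.7
tool_pos: [0.5984, 0.0787, 0.1748]
tool_rot: [0.708, 0.707, 0.0, -0.0]
wrist_force: [1.1, 0.2, -1.4]
gripper_width: 0.0359
grasp_force: 15.0
```

Request:
jog_arm:
  motion:
    - [-6.5,4,0,0,1]
    - [-6.5,4,0,0,1]
    - [-6.5,4,0,0,1]
    - [-6.5,4,3,0,1]
    - [-6.5,4,6,0,1]
    - [-6.5,4,8,0,1]
    - [-6.5,4,8,0,1]
    - [-6.5,4,8,0,1]

```text
time: 17.5
tool_pos: [0.6372, 0.0155, 0.0951]
tool_rot: [0.708, 0.707, -0.0, -0.0]
wrist_force: [-0.0, -0.7, 0.0]
gripper_width: 0.0357
grasp_force: 15.0
```

```bash
python3 -c "
from h import *
togo([.638,.0151,.0598])"
```

```text
tool cm [-0.04  0.08  3.53] yaw of tool x 1.57 t 17.5
```

Request:
jog_arm:
  motion:
    - [0,0.1,1.5,0,1]
    - [0,0.1,2.7,0,1]
    - [0,0.1,3.3,0,1]
    - [0,0.1,3.5,0,1]
    - [0,0.1,3.5,0,1]
    - [0,0.1,3.5,0,1]
    - [0,0.1,3.5,0,1]
    - [0,0.1,3.5,0,1]

```text
time: 18.3
tool_pos: [0.6385, 0.0147, 0.0599]
tool_rot: [0.708, 0.706, 0.0, 0.0]
wrist_force: [0.1, -0.2, -0.4]
gripper_width: 0.0359
grasp_force: 15.0
```

Request:
jog_arm:
  motion:
    - [0,0,0,0,0.4]
    - [0,0,0,0,0.2]
    - [0,0,0,0,0]
    - [0,0,0,0,0]
    - [0,0,-2,0,0]
    - [0,0,-6,0,0]
    - [0,0,-10,0,0]
    - [0,0,-12,0,0]

```text
time: 19.1
tool_pos: [0.6397, 0.0142, 0.1834]
tool_rot: [0.708, 0.706, 0.001, 0.001]
wrist_force: [-0.0, -0.4, -0.5]
gripper_width: 0.0877
grasp_force: 0.0
```

Request:
jog_arm:
  motion:
    - [4.5,-19.3,0,0,0]
    - [4.5,-19.3,0,0,0]
    - [4.5,-19.3,0,0,0]
    - [4.5,-19.3,0,0,0]
    - [4.5,-19.3,0,0,0]
    - [4.5,-19.3,0,0,0]
    - [4.5,-19.3,0,0,0]

```text
time: 19.8
tool_pos: [0.447, 0.0601, 0.1804]
tool_rot: [0.708, 0.706, 0.001, 0.001]
wrist_force: [0.1, -0.8, -0.2]
gripper_width: 0.0881
grasp_force: 0.0
```

```bash
python3 look.py .4452 .0606 .057
```

```text
top0.097 [0.638  0.016  0.0966] d0.035
top0.081 [0.6325 0.1    0.0806] d0.031
top0.065 [0.6273 0.1841 0.0648] d0.028
top0.053 [0.6235 0.264  0.0531] d0.029
top0.050 [ 0.4783 -0.3009  0.0499] d0.029
tool cm [ 0.08 -0.21 12.33] yaw of tool x 1.568 t 19.85
```

Request:
jog_arm:
  motion:
    - [0,-0.15,4,0,0]
    - [0,-0.15,8,0,0]
    - [0,-0.15,11,0,0]
    - [0,-0.15,12.3,0,0]
    - [0,-0.15,12.3,0,0]
    - [0,-0.15,12.3,0,0]
    - [0,-0.15,12.3,0,0]

```text
time: 20.55
tool_pos: [0.4453, 0.0601, 0.0581]
tool_rot: [0.708, 0.706, 0.001, 0.0]
wrist_force: [-0.5, -0.6, -1.2]
gripper_width: 0.0874
grasp_force: 0.0
```

Request:
jog_arm:
  motion:
    - [0,0,0,0,1]
    - [0,0,0,0,1]
    - [0,0,0,0,1]
    - [0,0,0,0,1]
    - [0,0,0,0,1]
    - [0,0,0,0,1]
    - [0,0,0,0,1]
    - [0,0,0,0,1]

```text
time: 21.35
tool_pos: [0.444, 0.0601, 0.0568]
tool_rot: [0.708, 0.706, -0.0, 0.0]
wrist_force: [-0.4, 0.1, 0.9]
gripper_width: 0.0399
grasp_force: 15.0
```

Request:
jog_arm:
  motion:
    - [0,0,-4,0,1]
    - [0,0,-9,0,1]
    - [0,0,-12,0,1]
    - [-2.5,3.5,-12,0,1]
    - [-5,7,-12,0,1]
    - [-7.5,10.5,-12,0,1]
    - [-10,14,-12,0,1]
    - [-11,16,-12,0,1]

```text
time: 22.15
tool_pos: [0.6056, -0.0531, 0.1766]
tool_rot: [0.709, 0.706, -0.0, 0.001]
wrist_force: [0.2, -0.4, -0.5]
gripper_width: 0.0398
grasp_force: 15.0
```

Request:
jog_arm:
  motion:
    - [-2,3.8,0,0,1]
    - [-2,3.8,0,0,1]
    - [-2,3.8,1,0,1]
    - [-2,3.8,4,0,1]
    - [-2,3.8,7,0,1]
    - [-2,3.8,8,0,1]
    - [-2,3.8,8,0,1]
    - [-2,3.8,8,0,1]

```text
time: 22.95
tool_pos: [0.642, -0.0701, 0.0978]
tool_rot: [0.708, 0.706, 0.0, 0.0]
wrist_force: [0.2, -0.3, -0.2]
gripper_width: 0.0396
grasp_force: 15.0
```

```bash
python3 -c "
from h import *
togo([.6425,-.07,.0718])"
```

```text
tool cm [0.01 0.05 2.6 ] yaw of tool x 1.569 t 22.95
```

Request:
jog_arm:
  motion:
    - [0,0,1.5,0,1]
    - [0,0,2.3,0,1]
    - [0,0,2.5,0,1]
    - [0,0,2.6,0,1]
    - [0,0,2.6,0,1]
    - [0,0,2.6,0,1]
    - [0,0,2.6,0,1]

```text
time: 23.65
tool_pos: [0.6415, -0.0699, 0.0718]
tool_rot: [0.708, 0.706, 0.0, -0.001]
wrist_force: [-5.2, 1.1, 9.9]
gripper_width: 0.0402
grasp_force: 15.0
```

Request:
jog_arm:
  motion:
    - [0,0,0,0,0.4]
    - [0,0,0,0,0.2]
    - [0,0,0,0,0]
    - [0,0,0,0,0]
    - [0,0,-2,0,0]
    - [0,0,-6,0,0]
    - [0,0,-10,0,0]
    - [0,0,-12,0,0]

```text
time: 24.45
tool_pos: [0.6429, -0.071, 0.1942]
tool_rot: [0.708, 0.706, 0.001, 0.001]
wrist_force: [-0.5, 0.1, 0.2]
gripper_width: 0.088
grasp_force: 0.0
```

Request:
jog_arm:
  motion:
    - [-10,-20,0,0,0]
    - [-10,-20,0,0,0]
    - [-10,-20,0,0,0]
    - [-10,-20,0,0,0]
    - [-10,-20,0,0,0]
    - [-10,-20,0,0,0]

```text
time: 25.05
tool_pos: [0.4385, -0.1715, 0.1911]
tool_rot: [0.709, 0.705, 0.001, -0.001]
wrist_force: [-0.2, 0.6, 0.3]
gripper_width: 0.0877
grasp_force: 0.0
```

```bash
python3 look.py .4452 .0606 .057; python3 -c "
from h import *
cv2.imwrite('pics/s9.png',get_image('side')[0][:,:,::-1])"
```

```text
top0.112 [ 0.641  -0.0684  0.1121] d0.039
top0.096 [0.638  0.0161 0.0963] d0.035
top0.080 [0.6325 0.1    0.0804] d0.031
top0.064 [0.6275 0.1842 0.0644] d0.028
top0.052 [0.6231 0.2637 0.0525] d0.030
top0.097 [0.3984 0.1389 0.0971] d0.041
tool cm [23.08  0.32 13.46] yaw of tool x 1.566 t 25.1
```

View pics/s9.png

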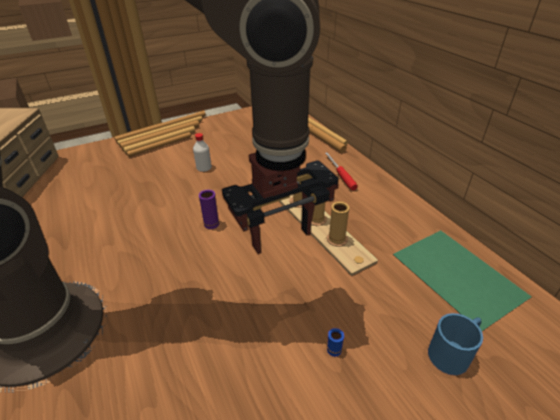

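The side view shows the longest pipe upright at (340,222) on the end pad. The glue bottle at (202,155) and both look-alikes are standing untouched. The top-view depth puts all four rims at the right heights, within 2 mm of their pad centres.

```bash
python3 -c "
from plant import sign_off
print(sign_off())"
```

```text
the job is handed in; nothing more can be done
None
```

All four pipes stand upright on their pads, within about 2 mm of centre, shortest next to the knob to longest at the far end; the glue bottle is still standing and the job was handed in at about 25 s.

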